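# Fetch the temple bundle from behind the bottle and the jar

## Robot

A 7-joint arm with a two-finger parallel gripper is mounted at the origin on a cart in front of the work surface, level with it; the furniture and walls round the work are solid. World frame = base frame: x ahead of the robot, y to its left, z up, the work surface at z = 0. Lengths are in m, angles in rad, forces in N, time in s.
With the tool pointing down it reaches from about 0.425 to 0.875 m from the base axis. Payload 4.7 kg.
Tool frame: the origin (TCP) lies between the finger pads; the fingertips stand 25 mm ahead of it and the grasp point (between the pads) lies 6 mm ahead of it; z points along the fingers, y is the line along which they close (so a half turn about z gives the same grasp; the last joint's range is limited). The gripper opens to 85 mm and grips with 20 to 120 N. Pads are 22 mm wide; open, the fingers measure 114 mm over their backs; the gripper's body (76 mm by 85 mm) begins 54 mm behind the grasp point. The pads swing forward as they close: fully open they stand 13 mm farther back than shut.
Start: joints at [-1.143, 0.321, -0.07, 1.45, 0.023, 1.371, -0.057], TCP at [0.261, 0.595, 0.256] pointing down, gripper open.
Joint ranges: [-2.86, 2.86], [-0.3, 2.09], [-1.38, 1.24], [0.06, 2.45], [-1.56, 4.7], [0.09, 2.05], [-2.69, 2.69]. Speed limits (rad/s): [2.57, 2.57, 3.14, 3.14, 3.14, 3.14, 3.14].

## Interface

Orientations are given as [roll, pitch, yaw] about the fixed x, y, z axes, in that order (R = Rz(yaw) Ry(pitch) Rx(roll)).
In Python, from workcell import ctrl gives the robot as it stands. Calls block until the motion is done:
- ctrl.move_to(position, orientation): joint-space move of the TCP to a pose.
- ctrl.move_linear(position, speed=0.15, rot=None, contact_N=None): straight line of the TCP; rot=None keeps the orientation; speed is the mean speed in m/s. With contact_N (N) it stops when the force on the tool has changed by that much, and returns True; else False.
- ctrl.movej(angles): joint-space move.
- ctrl.grip(opening): finger opening in m; the grip force is fixed at half the most; returns when the fingers have stopped.
- ctrl.dwell(seconds).
- ctrl.inverse_kinematics(position, orientation): joint angles nearest the present ones, or None.
- ctrl.observe(): the state.
- ctrl.get_image(name): name is "side" or "top" or "wrist"; returns a dict with "image" (480x640x3 uint8, red, green, blue), "K" (3x3 intrinsics, pixels), "eye" and "rotation" of the camera in the world. Camera axes: x right, y down, z forward; pixel columns grow to the right and rows downward; lengths in m; the calibration is good to about 2 mm. A picture is of the moment at which its call begins. There is no depth.
A pose or a line that the arm cannot do raises ctrl.Unreachable and nothing moves.
- ctrl.finish_job(): hands the job in; it is judged then, once.
The state is a dict: "time_s": time; "joint_positions": joint angles; "qd": joint speeds; "tau": joint torques, N m; "tcp_pos": TCP position; "tcp_rot": TCP orientation; "force": force on the tool from outside, world axes, zero at the start; "torque": the same for the moment, N m; "width": finger opening in m; "gripper_force": force on a finger pad.
Only numpy, scipy, OpenCV 4.12 (cv2) and the standard library are available. Lean on these libraries where they do the work, as an engineer would, in place of code of your own. Each camera call takes 0.05 s, during which the arm holds its last target. There are 200 camera calls.

## Task

A bundle of temple shells lies in the metal rack behind a glue bottle and a jar. First stand the bottle and the jar aside on the cork mat, then lay the bundle from the rack flat in the empty nest, lengthwise between its four pins, and last put the bottle and the jar back in the rack, upright, each on the very pad where it stood. Leave the bundle in the other nest, the side cutters and the tape where they are.

Things in the scene. Friction and masses are not known exactly. Their poses are not given: they have to be found in the camera images.
- bottle_mid (a point): slim white glue bottle with yellow label and pointed nozzle, standing upright on a pad of the rack; round body 35 mm in diameter, straight up to 55 mm above its foot, 98 mm high with the nozzle. This point is on its axis, 49 mm above its foot; z up along the axis. 0.04 to 0.08 kg.
- jar_mid (a point): plain white jar with black screw cap, 48 mm in diameter and straight up to 57 mm, then a shoulder and the 43 mm cap, 85 mm high in all, standing upright on the other pad of the rack. This point is its centre, 42.5 mm above its foot; z up along the axis. 0.07 to 0.14 kg.
- bundle_mid (a point): the bundle to fetch: four curved black temple shells with yellow edges side by side, one solid piece of 53 x 38 x 16 mm (x, y, z), lying in the rack behind bottle and jar, length about square to the back wall. Point at its centre, half-way up (8 mm above its underside); x along its 53 mm length. Grasp across the 38 mm width (y).
- rack_top (a point): rack, fixed: aluminium plate 140 x 140 mm; point at the centre of its upper face, 6 mm above the table. x points to its back wall (top 30 mm above the table), side lips 4 mm above the plate. Flush round black pads (54 mm) at x = -35, y = +32 and -32 mm carry bottle and jar, either way round; bundle near x = +27, y = 0. Only some 22 mm between bottle and jar: grasp them along the rack's x.
- mat_top (a point): cork mat, fixed: 85 x 130 mm (x, y), 4 mm thick; point at the centre of its upper face. Side area for bottle and jar.
- nest_empty_top (a point): the empty nest, fixed: grey plate of 84 x 68 mm (x, y), 5 mm thick, with four steel pins (6 mm in diameter, 13 mm high) at x = +-35 mm, y = +-26 mm. Point at the centre of the plate's upper face; x along the 84 mm length, the direction for the bundle's length. There is an equal second nest, which already holds a bundle.
- spare_mid (a point): the bundle that already lies in the other nest, like the one to fetch (53 x 38 x 16 mm); point at its centre. Leave it alone.
- cutters_mid (a point): blue-handled side cutters lying on the table, 120 x 49 x 12 mm; point at the centre. Leave alone.
- tape_mid (a point): small roll of black tape lying on the table, 55 mm in diameter, 19 mm high; point at the centre. Leave alone.
Not all that is in view belongs to the job. What is shaped like the part that bears bottle_mid but green or orange is not meant.

How it is judged:
On the way, in this order (a step that is already met when the one before it is completed fails the run):
1. bottle and jar both stand upright and released on the cork mat, while the bundle still lies in the rack where it was (within 20 mm) (x of bottle_mid in the frame of mat_top between -0.046 and 0.046 m and y of bottle_mid in the frame of mat_top between -0.068 and 0.068 m and z of bottle_mid in the frame of mat_top below 0.056 m and angle between each of bottle_mid, jar_mid's own z axis and vertical below 0.1 rad and x of jar_mid in the frame of mat_top between -0.046 and 0.046 m and y of jar_mid in the frame of mat_top between -0.068 and 0.068 m and z of jar_mid in the frame of mat_top below 0.049 m and contact force between each of bottle, jar and the fingers below 0.2 N and linear speed of each of bottle, jar below 0.02 m/s and distance of bundle_mid from where it was at the start of the episode below 0.02 m), for 0.2 s.
2. the bundle lies released in the empty nest while bottle and jar still stand on the mat (x of bundle_mid in the frame of nest_empty_top between -0.012 and 0.012 m and y of bundle_mid in the frame of nest_empty_top between -0.012 and 0.012 m and z of bundle_mid in the frame of nest_empty_top below 0.012 m and angle between bundle_mid's own z axis and vertical below 0.15 rad and angle between the x axis of bundle_mid and the x axis of nest_empty_top, either way round below 0.25 rad and contact force between bundle and the fingers below 0.2 N and linear speed of bundle below 0.02 m/s and x of bottle_mid in the frame of mat_top between -0.046 and 0.046 m and y of bottle_mid in the frame of mat_top between -0.068 and 0.068 m and z of bottle_mid in the frame of mat_top below 0.056 m and angle between each of bottle_mid, jar_mid's own z axis and vertical below 0.1 rad and x of jar_mid in the frame of mat_top between -0.046 and 0.046 m and y of jar_mid in the frame of mat_top between -0.068 and 0.068 m and z of jar_mid in the frame of mat_top below 0.049 m), for 0.2 s.
At the end, for the whole second after the job is handed in: The bundle lies flat in the nest that was empty, within 12 mm of its centre along each of the nest's axes and its length within 0.25 rad of the nest's; bottle and jar stand upright, each within 15 mm of where it stood at the start; all three are released and at rest (x of bundle_mid in the frame of nest_empty_top between -0.012 and 0.012 m and y of bundle_mid in the frame of nest_empty_top between -0.012 and 0.012 m and z of bundle_mid in the frame of nest_empty_top below 0.012 m and angle between bundle_mid's own z axis and vertical below 0.15 rad and angle between the x axis of bundle_mid and the x axis of nest_empty_top, either way round below 0.25 rad and contact force between each of bundle, bottle, jar and the fingers below 0.2 N and linear speed of each of bundle, bottle, jar below 0.02 m/s and distance of each of bottle_mid, jar_mid from where it was at the start of the episode below 0.015 m and angle between each of bottle_mid, jar_mid's own z axis and vertical below 0.1 rad); the robot touches nothing.
It fails at once if the bottle or the jar is tipped over (angle between any of bottle_mid, jar_mid's own z axis and vertical above 0.6 rad).
It fails at once if the bundle in the other nest is moved by more than 15 mm (distance of spare_mid from where it was at the start of the episode above 0.015 m).
It fails at once if the side cutters or the tape are moved by more than 20 mm (distance of any of cutters_mid, tape_mid from where it was at the start of the episode above 0.02 m).
It also fails if it takes over 128 s, if anything falls off the work surface, if the arm or the gripper's body presses on something with over 40 N, if the wrist force passes 120 N, or if a joint passes its speed limit or range.

## Working session

There is one attempt and no reset: what is moved stays moved. The work goes in short steps, each a Python script; the robot and the scene stay as the last script left them, time stands still between calls to the robot, and variables do not carry over. Pictures are saved under pics/ and viewed, at most 14 in all, crops included, and the job is handed in when it is done.

```bash
mkdir -p pics; cat > h.py <<'E'
import numpy as np, cv2
from workcell import ctrl
def snap(n,f):
    d=ctrl.get_image(n); cv2.imwrite('pics/'+f+'.png',d['image'][:,:,::-1]); np.savez('pics/'+f+'.npz',**d); return d
def ray(d,u,v,z):
    K=np.array(d['K']);R=np.array(d['rotation']);e=np.array(d['eye'])
    r=R@np.linalg.solve(K,[u,v,1.]); return e+r*(z-e[2])/r[2]
def proj(d,p):
    q=np.array(d['K'])@(np.array(d['rotation']).T@(np.array(p)-np.array(d['eye']))); return q[:2]/q[2]
E
python3 - <<'E'
from h import *
for n in ('top','side'):
    d=snap(n,n+'0'); print(n,d['eye'],np.round(d['rotation'],3).tolist(),d['K'][0][0])
s=ctrl.observe();print(s['tcp_pos'],s['tcp_rot'],s['time_s'],s['width'])
E
```

```text
top [ 0.4420584  -0.25007813  0.91353293] [-3.011, 0.003, -1.579] 467.5242824802437
side [ 1.22447926 -0.14883994  0.7434581 ] [-2.365, -0.007, 1.725] 559.8055813661624
[0.26122217 0.59470767 0.25532459] [-3.13985942e+00  1.26890130e-04  2.72785903e+00] 0.1 0.0855468196181249
```

View pics/top0.png

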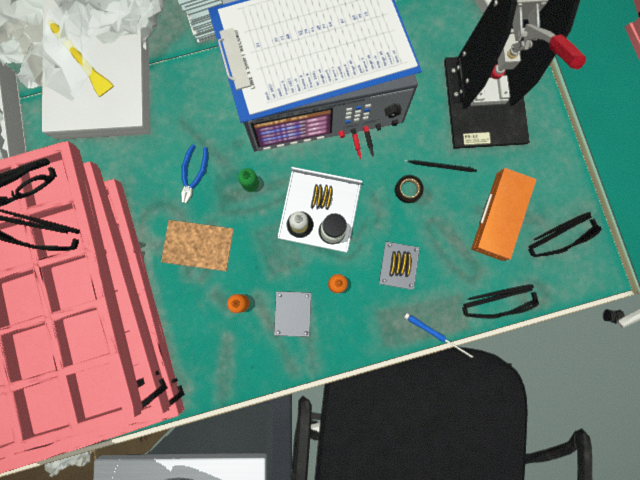

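View pics/side0.png

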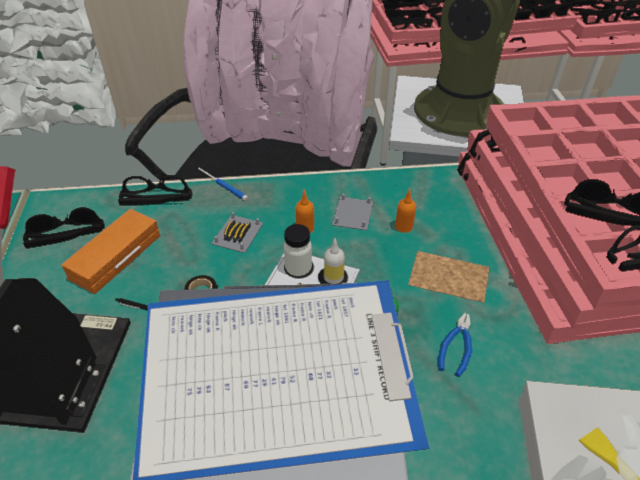

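The top view shows the rack at about (320,210), with the bundle at (322,196), the bottle at (298,222) and the jar at (333,229). The mat is at (197,245), the empty nest at (293,314), the spare nest at (400,264), the cutters at (193,175) and the tape at (409,188). The two orange bottles (238,302) and (338,284) are distractors, as is the green one at (247,180). The side view shows the bottle at (334,262) and the jar at (297,252).

```bash
cat > h.py <<'E'
import numpy as np, cv2
from scipy.spatial.transform import Rotation as Ro
from workcell import ctrl
def snap(n,f):
    d=ctrl.get_image(n); cv2.imwrite('pics/'+f+'.png',d['image'][:,:,::-1]); np.savez('pics/'+f+'.npz',**d); return d
def RR(d):
    r=np.array(d['rotation']); return r if r.shape==(3,3) else Ro.from_euler('xyz',r).as_matrix()
def ray(d,u,v,z):
    e=np.array(d['eye']); r=RR(d)@np.linalg.solve(np.array(d['K']),[u,v,1.]); return e+r*(z-e[2])/r[2]
def proj(d,p):
    q=np.array(d['K'])@(RR(d).T@(np.array(p)-np.array(d['eye']))); return q[:2]/q[2]
def rect(d,mask,z):
    "min-area rect of the largest blob, projected to plane z: centre, sides, yaw of long side"
    c=max(cv2.findContours(mask.astype(np.uint8),0,1)[0],key=cv2.contourArea)[:,0]
    p=np.array([ray(d,*q,z)[:2] for q in c],np.float32)
    b=cv2.boxPoints(cv2.minAreaRect(p*1000))/1000
    e=[b[1]-b[0],b[2]-b[1]]; L=[np.hypot(*x) for x in e]; l=e[int(np.argmax(L))]
    return b.mean(0).round(4),np.round(L,4),round(float(np.arctan2(l[1],l[0])),3)
E
python3 - <<'E'
from h import *
d=dict(np.load('pics/top0.npz')); im=d['image']; hsv=cv2.cvtColor(im,cv2.COLOR_RGB2HSV)
H,S,V=[hsv[...,i] for i in range(3)]
def box(m,x0,y0,x1,y1):
    o=np.zeros(m.shape,np.uint8); o[y0:y1,x0:x1]=m[y0:y1,x0:x1]; return cv2.morphologyEx(o,cv2.MORPH_CLOSE,np.ones((3,3)))
print('mat',rect(d,box((H>5)&(H<22)&(S>70),155,210,240,280),.004))
print('nest',rect(d,box((S<60),262,280,325,345),.005))
print('spare nest',rect(d,box((S<60),365,232,430,300),.005))
print('rack',rect(d,box((S<60),268,160,370,260),.006))
print('bundle',rect(d,box((V<90)|((H>15)&(H<35)&(S>100)),307,178,338,212),.016))
print('center', ray(d,320,210,.006),ray(d,298,218,.09),ray(d,335,228,.085))
c=cv2.resize(im[155:265,265:375],None,fx=5,fy=5,interpolation=2); cv2.imwrite('pics/c0.png',c[:,:,::-1])
E
```

```text
mat (array([ 0.5511, -0.0257], dtype=float32), array([0.084 , 0.1289], dtype=float32), 1.424)
nest (array([ 0.4158, -0.2119], dtype=float32), array([0.0834, 0.069 ], dtype=float32), -0.009)
spare nest (array([ 0.5078, -0.4201], dtype=float32), array([0.0837, 0.0674], dtype=float32), -0.179)
rack (array([ 0.6203, -0.2657], dtype=float32), array([0.148 , 0.1431], dtype=float32), -0.21)
bundle (array([ 0.6419, -0.2715], dtype=float32), array([0.046 , 0.0353], dtype=float32), -0.178)
center [ 0.61784065 -0.26776137  0.006     ] [ 0.58739105 -0.22665265  0.09      ] [ 0.56949597 -0.29274124  0.085     ]
```

View pics/c0.png

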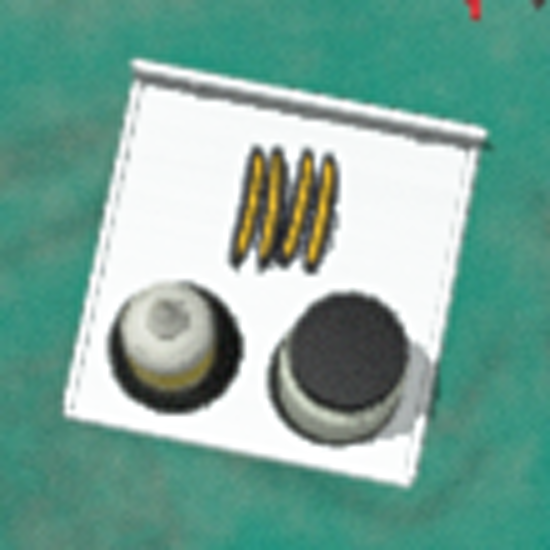

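The crop shows the bottle on the left pad, nearer the robot, and the jar on the right pad. The bundle is behind them and the back wall is farthest from the robot. I'll look from above with the wrist camera.

```bash
python3 - <<'E'
from h import *
s=ctrl.observe()
for y in (1.37,-1.77): print(y,np.round(ctrl.inverse_kinematics([.58,-.26,.32],[np.pi,0,y]),2))
ctrl.move_to([.55,-.25,.36],[np.pi,0,1.37]); print(ctrl.observe()['joint_positions'],ctrl.observe()['time_s'])
d=snap('wrist','w0'); print(d['eye'],d['rotation'],d['K'][0][0])
E
```

```text
1.37 [ 0.22  0.27  0.2   1.4  -0.05  1.48  0.22]
-1.77 [-0.4   0.41  1.07  1.42 -0.36  1.52 -2.69]
[ 0.22770458  0.19342816  0.18261156  1.40821051 -0.03529451  1.54340625
  0.20909291] 3.25
[ 0.56436315 -0.1722986   0.47684145] [ 2.83762669e+00 -1.29135806e-04 -1.99322377e-01] 356.4680563324472
```

View pics/w0.png

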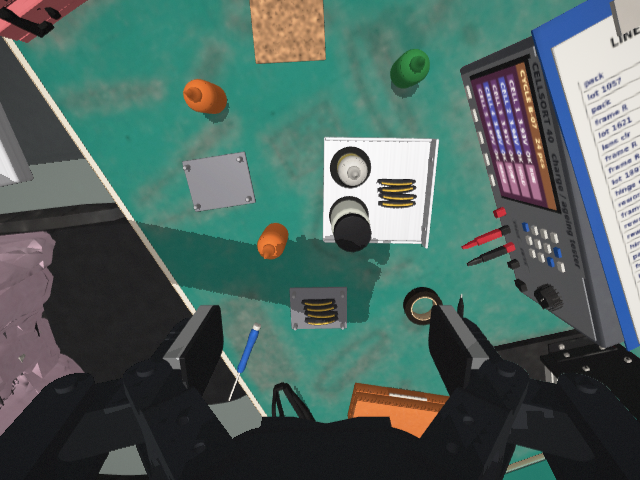

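The wrist view shows the bottle at (350,170), the jar cap at (351,233), the bundle at (397,193), the empty nest at (219,181) and the mat at (288,30). I'll zoom in on the rack.

```bash
python3 - <<'E'
from h import *
d=dict(np.load('pics/w0.npz')); im=d['image']; hsv=cv2.cvtColor(im,cv2.COLOR_RGB2HSV); H,S,V=[hsv[...,i] for i in range(3)]
c=cv2.resize(im[130:255,315:445],None,fx=4.6,fy=4.6,interpolation=2); cv2.imwrite('pics/c1.png',c[:,:,::-1])
def box(m,x0,y0,x1,y1):
    o=np.zeros(m.shape,np.uint8); o[y0:y1,x0:x1]=m[y0:y1,x0:x1]; return cv2.morphologyEx(o,cv2.MORPH_CLOSE,np.ones((3,3)))
print('nest',rect(d,box((S<60),178,145,262,217),.005))
print('bundle',rect(d,box((V<90)|((H>15)&(H<35)&(S>100)),374,170,420,215),.018))
E
```

```text
nest (array([ 0.4134, -0.2023], dtype=float32), array([0.0844, 0.0845], dtype=float32), 1.521)
bundle (array([ 0.6386, -0.2688], dtype=float32), array([0.0515, 0.0365], dtype=float32), -0.199)
```

View pics/c1.png

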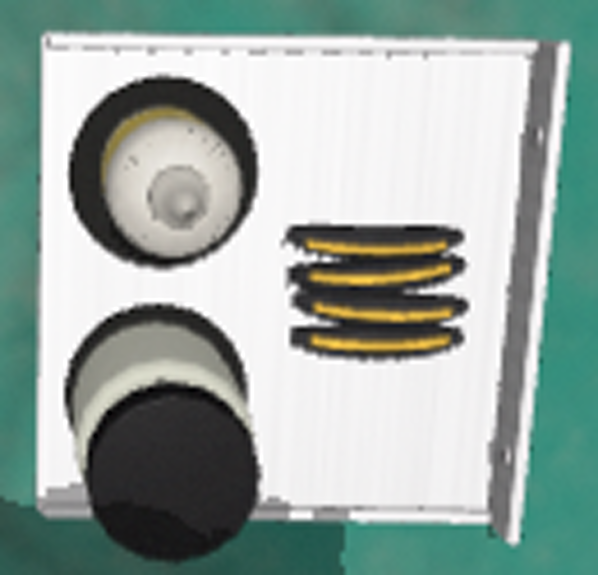

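The crop shows the bottle nozzle tip at (182,200), the bottle pad centre at (163,172) and the jar cap centre at (174,472). Converted to full-image pixels, I'll cast rays from both views.

```bash
python3 - <<'E'
from h import *
w=dict(np.load('pics/w0.npz'));t=dict(np.load('pics/top0.npz')); f=lambda x,y:(315+x/4.6,130+y/4.6)
g=lambda x,y:(265+x/5,155+y/5)
P=lambda n,a:print(n,np.round(a[:2],4))
P('btip w',ray(w,*f(182,200),.104));P('btip t',ray(t,*g(168,315),.104))
P('bpad w',ray(w,*f(163,172),.006));P('bpad t',ray(t,*g(175.5,346.5),.006))
P('cap w',ray(w,*f(174,472),.091));P('cap t',ray(t,*g(349,351),.091))
A=ray(w,*f(42,36),.010);B=ray(w,*f(38,516),.010);P('fl w',A);P('fr w',B)
A2=ray(t,*g(65,414),.008);B2=ray(t,*g(411,486),.008);P('fl t',A2);P('fr t',B2)
for A,B in((A,B),(A2,B2)):
  e=(A-B)[:2]; L=np.hypot(*e); y=e/L; x=np.array([y[1],-y[0]]); c=(A+B)[:2]/2+.07*x
  a=np.arctan2(x[1],x[0]);print('L',L,'yaw',a,'c',c,'pads',c-.035*x+.032*y,c-.035*x-.032*y,'bundle',c+.027*x)
E
```

```text
btip w [ 0.5851 -0.2218]
btip t [ 0.5849 -0.2281]
bpad w [ 0.5867 -0.226 ]
bpad t [ 0.5896 -0.2283]
cap w [ 0.5725 -0.2881]
cap t [ 0.5736 -0.2922]
fl w [ 0.5606 -0.1829]
fr w [ 0.5319 -0.3178]
fl t [ 0.563 -0.185]
fr t [ 0.5335 -0.3197]
L 0.13791072580052224 yaw -0.20911194956861745 c [ 0.61472346 -0.26490978] pads [ 0.58712883 -0.22634119] [ 0.57384299 -0.28894699] bundle [ 0.64113528 -0.27051475]
L 0.13785815566709056 yaw -0.2153451144779927 c [ 0.61661527 -0.26733204] pads [ 0.58926159 -0.2285922 ] [ 0.57558577 -0.29111397] bundle [ 0.64299165 -0.27310153]
```

```bash
cat >> h.py <<'E'
def O(yaw): return [np.pi,0,yaw]
def pick(x,y,z,yaw,up,w=.085):
    ctrl.grip(w); ctrl.move_to([x,y,up],O(yaw)); ctrl.move_linear([x,y,z],.1)
    ctrl.grip(0); s=ctrl.observe(); print('grip w',s['width'],s['gripper_force'])
    ctrl.move_linear([x,y,up],.12); s=ctrl.observe(); print('lift w',s['width'],s['time_s'])
def place(x,y,z,yaw,up,w=.085):
    ctrl.move_linear([x,y,up],.2,rot=O(yaw)); ctrl.move_linear([x,y,z+.015],.12)
    c=ctrl.move_linear([x,y,z],.03,contact_N=6); print('contact',c,ctrl.observe()['tcp_pos'])
    ctrl.grip(w); ctrl.move_linear([x,y,up],.12)
E
python3 - <<'E'
from h import *
pick(.586,-.2265,.060,1.36,.19); place(.554,.005,.0585,1.40,.19)
pick(.5735,-.290,.054,1.36,.19); place(.546,-.054,.0525,1.40,.19)
ctrl.move_to([.55,-.21,.33],O(1.36)); s=snap('wrist','w1'); t=snap('top','t1'); print(ctrl.observe()['time_s'])
a=cv2.resize(s['image'],(640,480)); cv2.imwrite('pics/w1.png',a[:,:,::-1])
E
```

```text
grip w 0.032587577525098894 59.727504444890656
lift w 0.032568484621648436 7.4667
contact True [0.55367564 0.00499896 0.05848244]
grip w 0.04645865535568389 60.92508986264875
lift w 0.046450211759359615 16.8083
contact True [ 0.54569106 -0.05401121  0.05276141]
22.5333
```

View pics/w1.png

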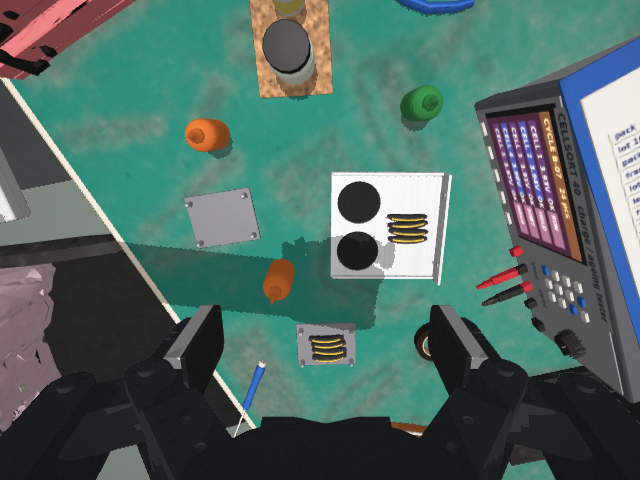

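The wrist view shows the jar at (288,45) with the bottle beyond it on the mat. Both pads are free at (359,202) and (358,251), and the bundle is undisturbed at (407,229). The nest pins are at (187,201), (247,191), (255,235) and (199,243).

```bash
python3 - <<'E'
from h import *
def box(m,x0,y0,x1,y1):
    o=np.zeros(m.shape,np.uint8); o[y0:y1,x0:x1]=m[y0:y1,x0:x1]; return cv2.morphologyEx(o,cv2.MORPH_CLOSE,np.ones((3,3)))
w=dict(np.load('pics/w1.npz'));t=dict(np.load('pics/t1.npz'))
for n,d,b,q in(('w',w,(383,205,432,250),(180,180,263,252)),('t',t,(307,178,338,212),(262,280,325,345))):
    h=cv2.cvtColor(d['image'],cv2.COLOR_RGB2HSV);H,S,V=[h[...,i] for i in range(3)]
    print(n,'bundle',rect(d,box((V<90)|((H>15)&(H<35)&(S>100)),*b),.016),'nest',rect(d,box((S<60)&(V>70),*q),.005))
p=np.array([ray(w,*x,.016)[:2] for x in((187,201),(247,191),(255,235),(199,243))]); print('pins',p.round(4),p.mean(0))
print('pads',ray(w,359,202,.006),ray(w,358,251,.006))
print('orange tips',ray(t,338,281,.098),ray(t,238,303,.098))
for y in(2.94,-.2): print(ctrl.inverse_kinematics([.64,-.27,.03],O(y)))
E
```

```text
w bundle (array([ 0.6386, -0.2682], dtype=float32), array([0.0511, 0.0362], dtype=float32), -0.208) nest (array([ 0.4134, -0.2014], dtype=float32), array([0.0846, 0.086 ], dtype=float32), 1.52)
t bundle (array([ 0.6419, -0.2718], dtype=float32), array([0.046 , 0.0348], dtype=float32), -0.171) nest (array([ 0.4158, -0.2119], dtype=float32), array([0.0834, 0.069 ], dtype=float32), -0.009)
pins [[ 0.3811 -0.1786]
 [ 0.4561 -0.1819]
 [ 0.4509 -0.2376]
 [ 0.3787 -0.2331]] [ 0.41667137 -0.2078133 ]
pads [ 0.58676341 -0.2254397   0.006     ] [ 0.57382487 -0.28886684  0.006     ]
orange tips [ 0.47425779 -0.29586152  0.098     ] [ 0.43784295 -0.12239967  0.098     ]
[ 0.32713842  0.58917612  0.04580839  1.54513225 -0.03009105  1.00797343
  1.75049468]
[ 0.11304766  0.60942666  0.33807633  1.55449532 -0.22521407  1.01624848
 -1.25702152]
```

```bash
python3 - <<'E'
from h import *
ctrl.grip(.07); ctrl.move_to([.640,-.270,.12],O(2.94)); ctrl.move_linear([.640,-.270,.045],.12)
print('c',ctrl.move_linear([.640,-.270,.030],.03,contact_N=8),ctrl.observe()['tcp_pos'])
ctrl.grip(0); s=ctrl.observe(); print(s['width'],s['gripper_force'],s['force'])
ctrl.move_linear([.640,-.270,.12],.12); s=ctrl.observe(); print(s['width'],s['gripper_force'],s['time_s'])
snap('wrist','w2')
E
```

```text
c False [ 0.63997004 -0.26998116  0.02987414]
0.03518196031264364 60.056138907093555 [ 0.59445724 -0.15714462  2.35244196]
0.0351837811073282 59.77235848316923 27.0
```

View pics/w2.png

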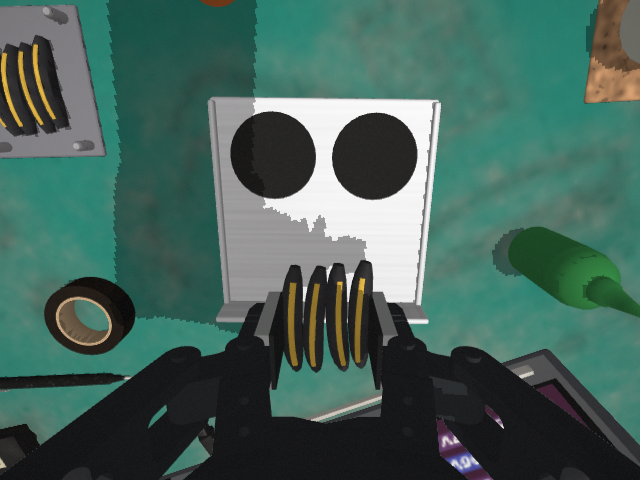

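The bundle is held level between the pads at (328,317), and both pads of the rack are clear. Next I place it in the nest.

```bash
python3 - <<'E'
from h import *
ctrl.move_linear([.640,-.270,.16],.15)
place(.416,-.210,.0285,3.11,.16,w=.06)
ctrl.move_to([.47,-.205,.30],O(3.11)); snap('wrist','w3'); snap('top','t3'); print(ctrl.observe()['time_s'])
E
```

```text
contact True [ 0.41593356 -0.20994998  0.0295517 ]
32.7417
```

View pics/w3.png

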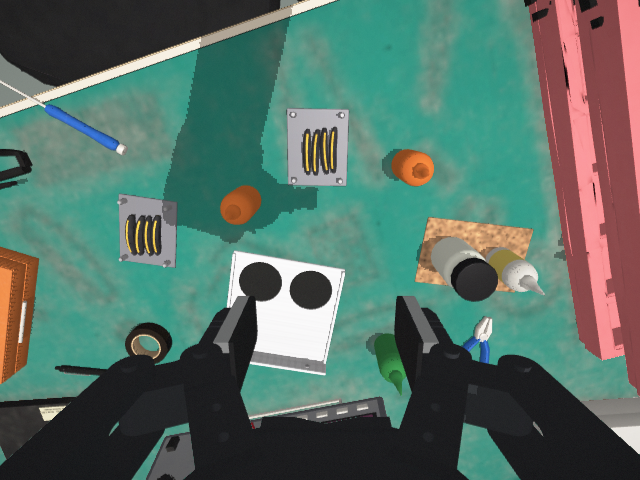

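The bundle lies in the nest at (321,151), between pins at (293,114), (342,114), (294,181) and (340,181). I'll put numbers on the offset.

```bash
python3 - <<'E'
from h import *
w=dict(np.load('pics/w3.npz'))
h=cv2.cvtColor(w['image'],cv2.COLOR_RGB2HSV);H,S,V=[h[...,i] for i in range(3)]
m=np.zeros(H.shape,np.uint8); m[122:180,298:341]=((V<90)|((H>15)&(H<35)&(S>100)))[122:180,298:341]
m=cv2.morphologyEx(m,cv2.MORPH_CLOSE,np.ones((3,3)))
b=rect(w,m,.015); p=np.array([ray(w,*x,.018)[:2] for x in((293,114),(342,114),(340,181),(294,181))]).mean(0)
q=np.array([ray(w,*x,.005)[:2] for x in((288,108.5),(348.5,109.5),(347,185.5),(287,184.5))])
print(b,p,q.mean(0),q)
E
```

```text
(array([ 0.4154, -0.2087], dtype=float32), array([0.0498, 0.0374], dtype=float32), -0.023) [ 0.41248011 -0.21030718] [ 0.41292189 -0.21016245] [[ 0.37024042 -0.24063571]
 [ 0.37334442 -0.17512074]
 [ 0.45574238 -0.1778791 ]
 [ 0.45236031 -0.24701423]]
```

```bash
python3 - <<'E'
from h import *
ctrl.move_to([.50,-.13,.28],O(1.40))
pick(.5457,-.054,.0525,1.40,.19); place(.5735,-.290,.0535,1.36,.19)
pick(.5537,.005,.0585,1.40,.19); place(.586,-.2265,.0595,1.36,.19)
ctrl.move_to([.55,-.25,.36],O(1.37)); d=snap('wrist','w4'); e=snap('top','t4'); print(ctrl.observe()['time_s'])
a=dict(np.load('pics/w0.npz'))['image'];t=dict(np.load('pics/top0.npz'))['image']
f=lambda i:cv2.resize(i,(400,300),interpolation=2)
cv2.imwrite('pics/cmp.png',np.vstack([np.hstack([f(a[120:270,300:500]),f(d['image'][120:270,300:500])]),np.hstack([f(t[150:270,240:400]),f(e['image'][150:270,240:400])])])[:,:,::-1])
E
```

```text
grip w 0.046365647057587785 61.706002922428524
lift w 0.04675441505233326 38.5917
contact True [ 0.57346526 -0.29003179  0.05530693]
grip w 0.032535154566432176 59.7671882170016
lift w 0.03265548144265378 47.9
contact True [ 0.58597128 -0.22647654  0.06102732]
53.4167
```

View pics/cmp.png

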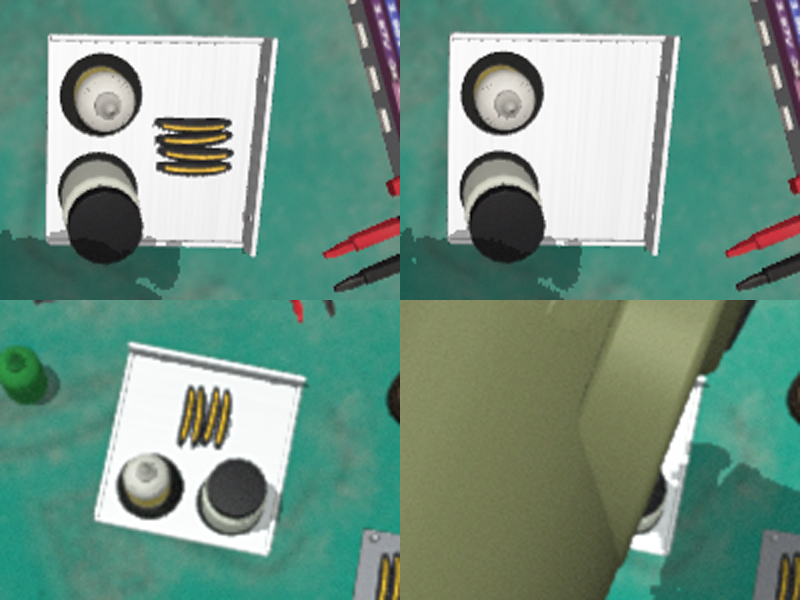

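The before and after wrist views match: the bottle (107,105 → 507,105) and the jar cap (104,225 → 506,225) are back within about 1 mm, upright. The arm hides most of the last top view.

```bash
python3 -c "
from h import *
ctrl.dwell(.3); print(ctrl.finish_job())"
```

```text
the job is handed in; nothing more can be done
None
```

The job is handed in, with no verdict returned: the bundle lies in the empty nest about 3 mm off centre, and the bottle and jar stand upright on their own pads within about 1 mm of where they started, by the wrist camera.

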